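# Load the annealing hearth and key it on

## Task

Get the annealing hearth ready to fire: stand every glass blank from the wooden stand upright, fully down and about centred in a slot of the hearth that fits its thickness (thin orange ones in the narrow white setters, thick blue ones in the wide grey ones). Then finish the front wall with the loose firebrick, in line with it and butted flush against its bare end; only then put the key fully into the controller's key switch, turn it clockwise to on and leave it there. Never knock a glass blank over, and leave the other things on the bench alone.

Things in the scene. Friction and masses are not known exactly. Their poses are not given: they have to be found in the camera images.
- narrow1_slot (a point): Fixed white ceramic setter in the hearth, with an upright slot 9.5 mm wide between walls 80 mm long. Point: centre of the slot's floor, 18 mm above the table. x along the slot (ends open), y across, z up. Straight walls to 24 mm above the floor, then lips flared to about 22 mm, to 34 mm. Four setters in a row, 50 mm apart along y; their order varies.
- narrow2_slot (a point): Fixed white ceramic setter in the hearth, with an upright slot 9.5 mm wide between walls 80 mm long. Point: centre of the slot's floor, 18 mm above the table. x along the slot (ends open), y across, z up. Straight walls to 24 mm above the floor, then lips flared to about 22 mm, to 34 mm. Four setters in a row, 50 mm apart along y; their order varies.
- wide1_slot (a point): Fixed grey ceramic setter in the hearth, with an upright slot 15.5 mm wide between walls 80 mm long. Point: centre of the slot's floor, 18 mm above the table. x along the slot (ends open), y across, z up. Straight walls to 24 mm above the floor, then lips flared to about 28 mm, to 34 mm. Four setters in a row, 50 mm apart along y; their order varies.
- wide2_slot (a point): Fixed grey ceramic setter in the hearth, with an upright slot 15.5 mm wide between walls 80 mm long. Point: centre of the slot's floor, 18 mm above the table. x along the slot (ends open), y across, z up. Straight walls to 24 mm above the floor, then lips flared to about 28 mm, to 34 mm. Four setters in a row, 50 mm apart along y; their order varies.
- thin1_mid (a point): Loose orange glass blank: 70 mm long (x), 7 mm thick (y), 85 mm tall (z), 0.105 kg. Point: its centre. Belongs in either narrow 9.5 mm slot. Starts upright in one of the 15 mm wide slots of the fixed wooden stand (slot floor 8 mm, walls to 38 mm above the table, places 50 mm apart). May be absent.
- thin2_mid (a point): Loose orange glass blank: 70 mm long (x), 7 mm thick (y), 85 mm tall (z), 0.105 kg. Point: its centre. Belongs in either narrow 9.5 mm slot. Starts upright in one of the 15 mm wide slots of the fixed wooden stand (slot floor 8 mm, walls to 38 mm above the table, places 50 mm apart). May be absent.
- thick1_mid (a point): Loose dark blue glass blank: 70 mm long (x), 13 mm thick (y), 85 mm tall (z), 0.195 kg. Point: its centre. Belongs in either wide 15.5 mm slot. Starts upright in one of the 15 mm wide slots of the fixed wooden stand (slot floor 8 mm, walls to 38 mm above the table, places 50 mm apart). May be absent.
- thick2_mid (a point): Loose dark blue glass blank: 70 mm long (x), 13 mm thick (y), 85 mm tall (z), 0.195 kg. Point: its centre. Belongs in either wide 15.5 mm slot. Starts upright in one of the 15 mm wide slots of the fixed wooden stand (slot floor 8 mm, walls to 38 mm above the table, places 50 mm apart). May be absent.
- brick_mid (a point): Loose orange-pink firebrick, 50 mm wide (x), 150 mm long (y), 60 mm tall (z), about 0.36 kg, lying on the table. Point: its centre, 30 mm above its underside.
- wall_end (a point): Bare end of the hearth's unfinished front wall (buff firebricks 50 mm thick, 60 mm tall). Point: centre of the end face, 30 mm above the table. x: across the wall, into the hearth; y: along it, +y into the wall, -y into the gap; z up. In place, the brick's centre is 75 mm along -y. Behind the gap's far 50 mm stands the side wall's end, 3 mm behind the brick; setters are 50 mm behind.
- key_bow (a point): Loose upright key, 78 mm tall, 70 g. Point: centre of its red bow, 40 (x) x 10 (y) x 40 mm (z). Below: steel shoulder 30 x 14 mm, 10 mm tall, then brass blade 20 (x) x 6 (y) mm, 28 mm long, its last 6 mm 17 x 4 mm; tip 58 mm below the point. Hangs by its shoulder, loosely, in a slot of a fixed dark wooden block (60 x 50 x 34 mm). A half turn about z makes no difference.
- plug_slot (a point): Key switch: centre of its slot's mouth, on top of a square steel plug (36 mm, 34 mm tall) on the grey controller (130 x 120 mm, 60 mm tall), 94 mm above the table; turns with the plug. x along the slot (22.5 mm), y across it (8.5 mm), z up; red mark towards +x. Slot 34 mm deep; with the key fully in, the shoulder rests on the plug and the bow's centre is 30 mm above this point.
- plug (a joint): Angle of the key switch's plug (rad): 0 is off, it turns clockwise seen from above to the stop at 1.31, which is on (red mark from the white dot to the green dot). It can start up to 0.15. Turned by the inserted key (about 0.06 N m; some 0.15 rad of play between key and slot); it stays where it is left.
- timer: Yellow timer, 70 x 55 x 35 mm, lying on the table. Bystander, to be left alone. Origin: under its centre.
- shaper: Brass shaping knife with wooden handle, 185 mm long, on the right. Bystander, to be left alone. Origin: under its handle's front end.
- pliers: Steel tweezers 160 mm long, on the left. Bystander, to be left alone. Origin: under its centre.
Things that resemble listed ones, but are neither listed nor needed, are in the scene too. Of the things that look like the part that bears brick_mid, take the one that is farthest to the robot's right at the start.

How it is judged:
By the outcome, as a careful person would: the job done as asked, in the order asked, and still so for the second after the job is handed in, with the robot touching nothing.
Of thin1, thin2, thick1, thick2 only 3 to 4 are there at a start; the rules pass over those that are not, and their reading is None.
At some moment in a run one of brick may be knocked a few centimetres aside while the robot is not near it.
It also fails if it takes over 210 s, if anything falls off the work surface, if the arm or the gripper's body presses on something with over 40 N, if the wrist force passes 120 N, or if a joint passes its speed limit or range.

## Robot

A 6-joint arm with a two-finger parallel gripper is mounted at the origin on the work surface. World frame = base frame: x ahead of the robot, y to its left, z up, the work surface at z = 0. Lengths are in m, angles in degrees, forces in N, time in s.
With the tool pointing down it reaches from about 0.15 to 0.775 m from the base axis. Payload 6.1 kg.
Tool frame: the origin (TCP) lies between the finger pads; the fingertips stand 22 mm ahead of it and the grasp point (between the pads) lies 3 mm ahead of it; z points along the fingers, y is the line along which they close (so a half turn about z gives the same grasp; the last joint's range is limited). The gripper opens to 85 mm and grips with 20 to 120 N. Pads are 22 mm wide; open, the fingers measure 114 mm over their backs; the gripper's body (76 mm by 85 mm) begins 54 mm behind the grasp point. The pads swing forward as they close: fully open they stand 13 mm farther back than shut.
Start: joints at [70.015, 7.208, -2.269, 80.523, 0, 90], TCP at [0.179, 0.493, 0.253] pointing down, gripper open.
Joint ranges: [-155.77, 155.77], [-54.66, 111.73], [-72.52, 77.12], [-102.08, 115.82], [-83.92, 84.16], [-180, 180]. Speed limits (degrees/s): [136.94, 136.94, 172.46, 180, 180, 180].

## Interface

Orientations are given as [roll, pitch, yaw] about the fixed x, y, z axes, in that order (R = Rz(yaw) Ry(pitch) Rx(roll)).
In Python, from station import * gives the robot as it stands. The module is installed in compiled form; this text tells all that it offers. Calls block until the motion is done:
- move_ptp(position, orientation): joint-space move of the TCP to a pose.
- servo_line(position, orientation=None, feed=0.15, threshold=None): straight line of the TCP; orientation=None keeps the orientation; feed is the mean speed in m/s. With threshold (N) it stops when the force on the tool has changed by that much, and returns True; else False.
- move_j(angles): joint-space move.
- grip(opening, newtons=None): opening from 0.0 (shut) to 1.0 (fully open); newtons is the grip in N (None keeps the last); returns when the fingers have stopped.
- sleep(seconds).
- ik(position, orientation): joint angles nearest the present ones, or None.
- sense(): the state.
- snapshot(name): name is "scene" or "top" or "wrist"; returns a dict with "color" (480x640x3 uint8, red, green, blue), "fov_y" (degrees; the focal length in pixels is half the picture's height over the tangent of half this angle, whatever the lens; pixels are square), "cx", "cy" (the principal point, pixels), "k1" (the pictures are not rectified: a ray, as slopes to the right and down, at radius r is drawn at 1 + k1 r^2 times it, then the intrinsics apply), "T" (4x4, takes a point from camera to world coordinates). Camera axes: x right, y down, z forward; pixel columns grow to the right and rows downward; lengths in m; the calibration is good to about 2 mm. A picture is of the moment at which its call begins. There is no depth.
A pose or a line that the arm cannot do raises IKError and nothing moves.
- hand_in(): hands the job in; it is judged then, once.
The state is a dict: "time": time; "joint_positions": joint angles; "qvel": joint speeds; "joint_torque": joint torques, N m; "position": TCP position; "eef_rot": TCP orientation; "ft_force": force on the tool from outside, world axes, zero at the start; "ft_torque": the same for the moment, N m; "gripper_width": opening from 0.0 (shut) to 1.0 (fully open); "grasp_force": force on a finger pad.
Only numpy, scipy, OpenCV 4.12 (cv2) and the standard library are available. Lean on these libraries where they do the work, as an engineer would, in place of code of your own. Each camera call takes 0.05 s, during which the arm holds its last target. There are 200 camera calls.

## Working session

There is one attempt and no reset: what is moved stays moved. The work goes in short steps, each a Python script; the robot and the scene stay as the last script left them, time stands still between calls to the robot, and variables do not carry over. Pictures are saved under pics/ and viewed, at most 14 in all, crops included, and the job is handed in when it is done.

```bash
mkdir -p pics; cat > h.py <<'E'
from station import *
import numpy as np, cv2, pickle
def snap(cam,name):
    s=snapshot(cam); cv2.imwrite(f'pics/{name}.png',s['color'][:,:,::-1]); pickle.dump(s,open(f'pics/{name}.pkl','wb')); return s
def load(name): return pickle.load(open(f'pics/{name}.pkl','rb'))
def ray(s,u,v):
    f=240/np.tan(np.radians(s['fov_y'])/2); K=np.array([[f,0,s['cx']],[0,f,s['cy']],[0,0,1.]])
    d=np.array([(u-s['cx'])/f,(v-s['cy'])/f]); p=d.copy()
    for _ in range(30): p=d/(1+s['k1']*(p@p))
    T=np.array(s['T']); return T[:3,3],T[:3,:3]@np.array([p[0],p[1],1])
def at(s,u,v,z):
    o,d=ray(s,u,v); return (o+d*(z-o[2])/d[2]).round(4)
def proj(s,P):
    f=240/np.tan(np.radians(s['fov_y'])/2); T=np.array(s['T']); c=T[:3,:3].T@(np.array(P)-T[:3,3]); p=c[:2]/c[2]; p=p*(1+s['k1']*(p@p)); return p*f+[s['cx'],s['cy']]
def crop(name,x0,y0,x1,y1,k,out):
    im=cv2.imread(f'pics/{name}.png')[y0:y1,x0:x1]; cv2.imwrite(f'pics/{out}.png',cv2.resize(im,None,fx=k,fy=k,interpolation=cv2.INTER_CUBIC))
E
python3 - <<'E'
from h import *
for c in('scene','top'):
    s=snap(c,c+'0'); print(c,s['fov_y'],s['cx'],s['cy'],s['k1'],np.array(s['T']).round(3).tolist())
print(sense())
E
```

```text
scene 54.63087824180705 321.5100650574949 239.1401840427803 0.03523350734969369 [[-0.542, 0.711, -0.448, 0.945], [0.84, 0.456, -0.293, 0.343], [-0.004, -0.535, -0.845, 1.021], [0.0, 0.0, 0.0, 1.0]]
top 47.92304189744031 311.9947692319153 237.3330298598807 -0.13549417672164923 [[0.023, -0.995, 0.099, 0.33], [-1.0, -0.024, -0.01, 0.034], [0.013, -0.099, -0.995, 1.621], [0.0, 0.0, 0.0, 1.0]]
{'time': 0.1, 'joint_positions': array([ 7.00168553e+01,  7.23781107e+00, -2.31761247e+00,  8.05239178e+01,
        1.78155908e-03,  8.99997112e+01]), 'qvel': array([ 0.09011268, -0.0759529 ,  0.13115487,  0.03293786, -0.03885717,
        0.06154366]), 'joint_torque': array([ 3.64789348e-04, -4.36903954e+01,  3.53605378e+01,  1.36347057e-02,
        1.55942757e-04, -9.95773576e-06]), 'position': array([0.1792993 , 0.49309694, 0.25263036]), 'eef_rot': array([-1.79920659e+02, -1.78195725e-03,  1.60017142e+02]), 'ft_force': array([ 0.707354  , -1.24725598,  0.48355132]), 'ft_torque': array([0.01996507, 0.02068645, 0.0148828 ]), 'grasp_force': 0.0, 'gripper_width': 0.996647704032049}
```

View pics/top0.png

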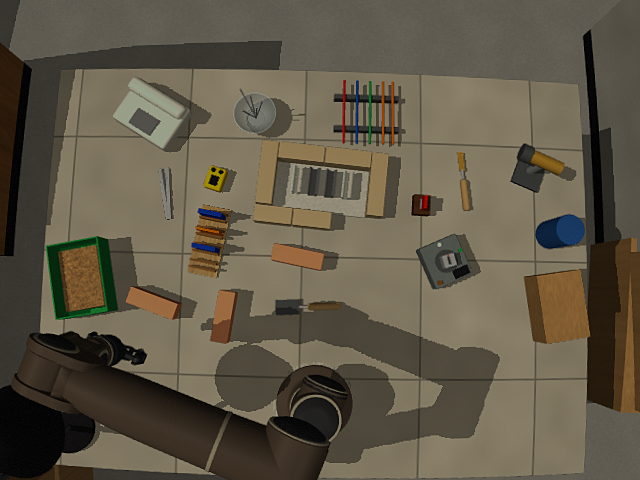

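View pics/scene0.png

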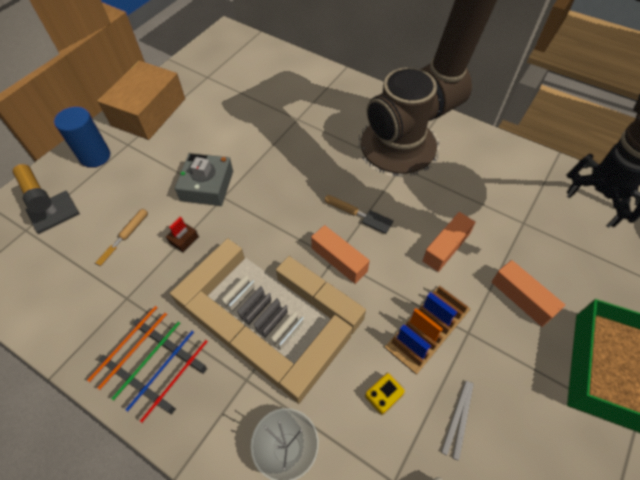

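Top view: brick candidates are at (297,256), (224,316) and (153,302). The rightmost, (297,256), is the one to take. Blanks are blue (213,213), orange (210,230) and blue (207,247), and the key block is at (422,204). The controller is at (447,260), and the hearth gap is to the right of (330,220). I'll take closer crops.

```bash
python3 - <<'E'
from h import *
crop('top0',180,130,500,310,2.5,'c1')
s=load('top0')
for n,u,v,z in [('brick',297,256,.06),('stand',210,240,.04),('key',425,203,.09),('ctrl',448,260,.09),('setters',325,181,.05),('wallend',331,221,.06)]: print(n,at(s,u,v,z))
E
```

```text
brick [0.4305 0.0601 0.06  ]
stand [0.4727 0.3183 0.04  ]
key [ 0.5906 -0.3066  0.09  ]
ctrl [ 0.4268 -0.3739  0.09  ]
setters [ 0.6554 -0.0168  0.05  ]
wallend [ 0.5351 -0.0364  0.06  ]
```

View pics/c1.png

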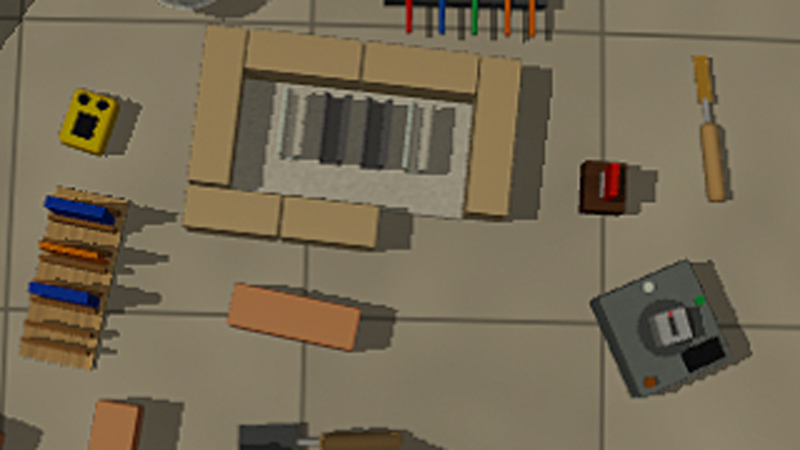

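Setter order left to right is white, grey, grey, white. The blanks are blue, orange, blue, with the fourth place empty. Next, wrist close-ups.

```bash
python3 - <<'E'
from h import *
for n,x,y,yaw in [('stand',.47,.318,74),('hearth',.60,-.02,-3)]:
    move_ptp([x,y,.33],[180,0,yaw]); s=snap('wrist',n); T=np.array(s['T'])
    print(n,s['fov_y'],T.round(3).tolist(),sense()['time'],sense()['joint_positions'].round(0))
im=np.hstack([cv2.imread(f'pics/{n}.png') for n in('stand','hearth')]); cv2.imwrite('pics/m1.png',cv2.resize(im,(800,300),interpolation=cv2.INTER_AREA))
E
```

```text
stand 60.428489387455514 [[0.961, -0.262, -0.085, 0.492], [-0.275, -0.914, -0.297, 0.394], [-0.0, 0.309, -0.951, 0.451], [0.0, 0.0, 0.0, 1.0]] 1.4583 [ 34.  13.  14.  91.   0. 140.]
hearth 60.428489387455514 [[-0.053, -0.95, -0.309, 0.68], [-0.999, 0.051, 0.017, -0.025], [-0.001, 0.309, -0.951, 0.451], [0.0, 0.0, 0.0, 1.0]] 6.0917 [  -2.   17.   19.   92.   -0. -179.]
```

View pics/m1.png

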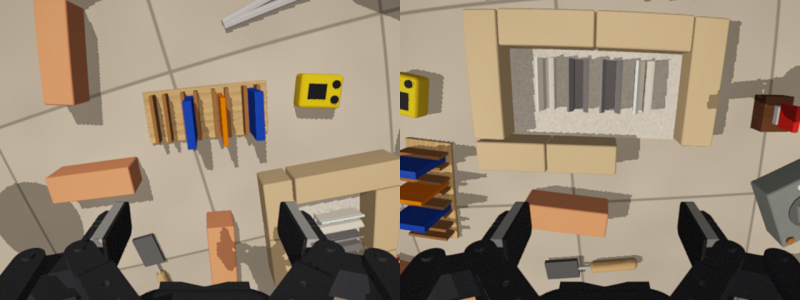

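```bash
python3 - <<'E'
from h import *
crop('stand',220,120,440,255,3.6,'c2'); crop('hearth',120,60,400,270,2.8,'c3')
E
```

```text
(no output)
```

View pics/c2.png

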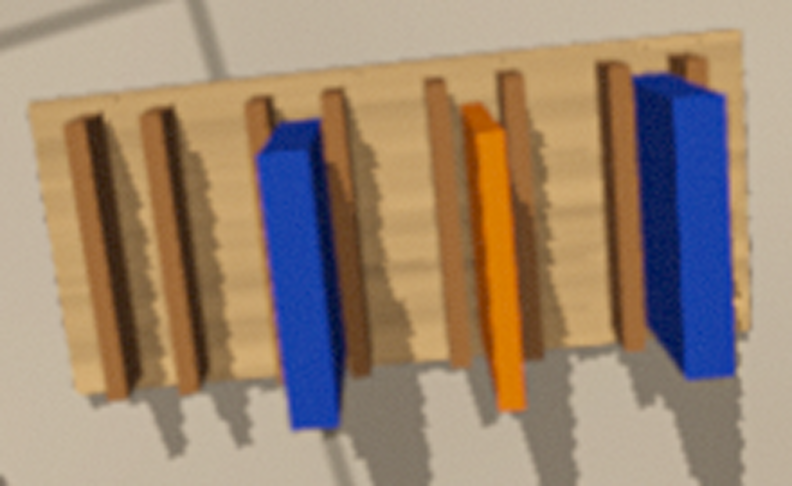

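View pics/c3.png

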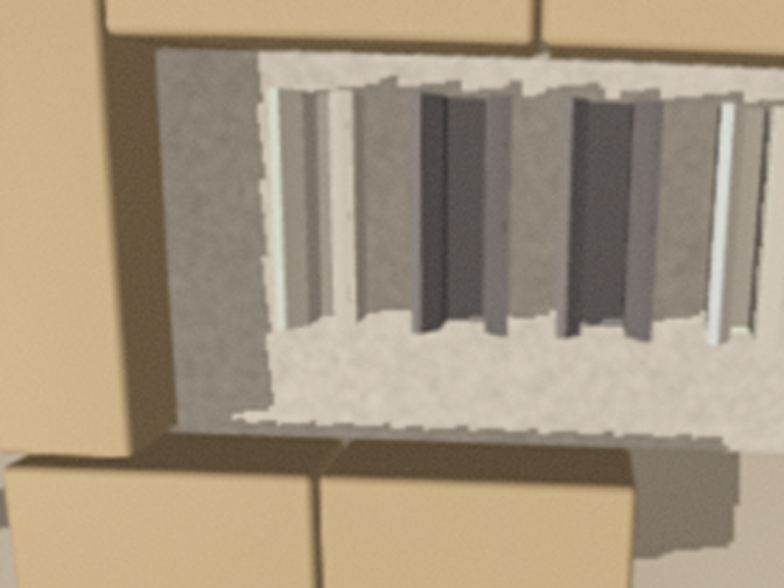

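Here are the first pixel readings. In c2, the blank tops are blue-left (258,150)-(310,148)-(342,425)-(290,428), orange (470,130)-(500,128)-(525,408)-(500,410) and blue-right (683,97)-(724,97)-(735,375)-(688,378). In c3, the setters are at x ≈ 315, 462, 612 and 740. The front wall's inner top edge runs (20,468)-(632,487).

```bash
python3 - <<'E'
from h import *
s=load('stand')
for n,pts in [('blueL',[(258,150),(310,148),(340,425),(290,428)]),('orange',[(474,130),(502,128),(525,408),(500,410)]),('blueR',[(683,97),(724,97),(735,375),(688,378)])]:
    P=np.array([at(s,220+u/3.6,120+v/3.6,.093)[:2] for u,v in pts]); a=(P[3]-P[0]+P[2]-P[1])/2
    print(n,P.tolist(),P.mean(0),np.linalg.norm(a),np.degrees(np.arctan2(a[1],a[0])),np.linalg.norm(P[0]-P[1]),np.linalg.norm(P[2]-P[3]))
s=load('hearth'); g=lambda u,v,z:at(s,120+u/2.8,60+v/2.8,z)[:2]
for p,q in [((20,468),(632,487)),((110,35),(784,52))]:
    a=g(*p,.06);b=g(*q,.06);d=b-a;print(a,b,np.degrees(np.arctan2(d[1],d[0])))
for u in (315,462,612,740): print(g(u,215,.052))
E
```

```text
blueL [[0.4517, 0.3637], [0.4638, 0.3608], [0.4511, 0.2926], [0.4387, 0.2953]] [0.451325 0.3281  ] 0.06949829134590288 -100.65510587989505 0.012442668524074734 0.012690547663517144
orange [[0.5025, 0.3541], [0.509, 0.3527], [0.497, 0.2841], [0.4908, 0.2853]] [0.499825 0.31905 ] 0.06971450709859463 -99.78659623846158 0.006649060083951779 0.0063150613615387576
blueR [[0.5521, 0.3481], [0.5616, 0.3455], [0.5498, 0.278], [0.5382, 0.2804]] [0.550425 0.313   ] 0.0688104824863189 -100.7628752453575 0.009849365461794955 0.011845674315968615
[0.5836 0.1806] [ 0.5647 -0.0372] -94.95952393443952
[0.7248 0.1236] [ 0.7066 -0.0916] -94.83414326801885
[0.6637 0.0655]
[0.6608 0.0158]
[ 0.658  -0.0346]
[ 0.6558 -0.0777]
```

```bash
python3 - <<'E'
from h import *
ims=[]
for i,(x,y) in enumerate([(.6637,.0655),(.6608,.0158),(.658,-.0346)]):
    move_ptp([x,y,.25],[180,0,175.1]); s=snap('wrist',f's{i}'); u,v=proj(s,[x,y,.052]); print(i,u,v,np.array(s['T'])[:3,3],sense()['position'],sense()['time'])
    u=320;v=int(v); ims.append(cv2.resize(cv2.imread(f'pics/s{i}.png')[v-75:v+75,u-65:u+65],None,fx=2,fy=4,interpolation=cv2.INTER_CUBIC)); print('crop',u-65,v-75)
cv2.imwrite('pics/m2.png',np.hstack(ims))
E
```

```text
0 328.18377338557156 215.75659948855906 [0.58514483 0.07108398 0.37133247] [0.66369055 0.06543903 0.25009559] 8.925
crop 255 140
1 329.86790530947025 215.67168857920473 [0.58216443 0.02018108 0.37141264] [0.66078726 0.01524796 0.25013051] 9.2917
crop 255 140
2 328.62801794906864 215.76205089836247 [ 0.57946729 -0.02938821  0.37124891] [ 0.65808324 -0.03430219  0.25005694] 9.6583
crop 255 140
```

View pics/m2.png

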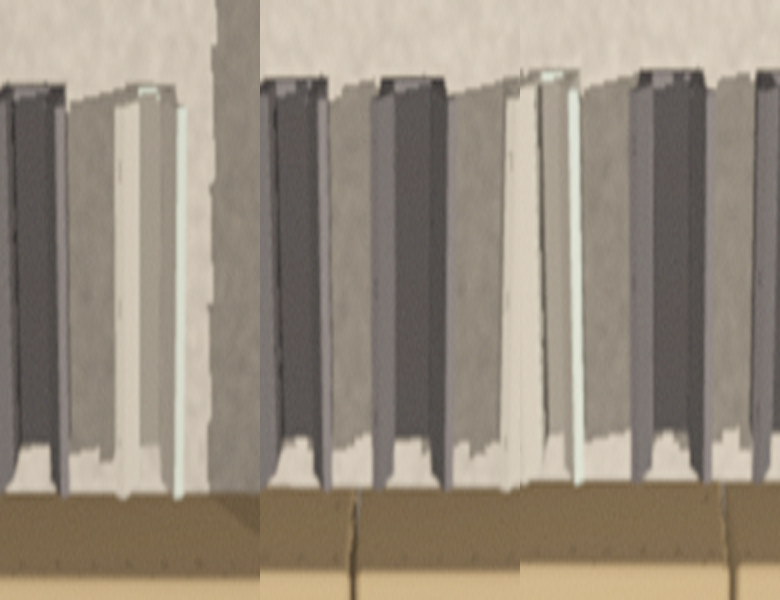

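The panels show image right = +y and image down = +x. Lip outer edges by panel column are: narrow 115/185 (rows 105–495), wide-left 113/192 (rows 97–489) and wide-right 111/187 (rows 88–481).

```bash
python3 - <<'E'
from h import *
for i,(a,b,r0,r1) in enumerate([(115,185,105,495),(113,192,97,489),(111,187,88,481)]):
    s=load(f's{i}'); L=at(s,255+a/2,215,.052);R=at(s,255+b/2,215,.052)
    A=at(s,255+(a+b)/4,140+r0/4,.052);B=at(s,255+(a+b)/4,140+r1/4,.052)
    print(i,'mid',(L+R)/2,'w',np.linalg.norm(L-R),'ends',A,B,np.linalg.norm(A-B),'centre',(A+B)/2)
E
```

```text
0 mid [0.6632 0.067  0.052 ] w 0.027903404810166083 ends [0.6248 0.0702 0.052 ] [0.7044 0.0635 0.052 ] 0.07988147469845559 centre [0.6646  0.06685 0.052  ]
1 mid [0.6603  0.01695 0.052  ] w 0.03142499005568656 ends [0.6204 0.0204 0.052 ] [0.7003 0.0135 0.052 ] 0.08019738150338833 centre [0.66035 0.01695 0.052  ]
2 mid [ 0.65745 -0.03385  0.052  ] w 0.030220853727186466 ends [ 0.6159 -0.0303  0.052 ] [ 0.6956 -0.0371  0.052 ] 0.07998956181902736 centre [ 0.65575 -0.0337   0.052  ]
```

```bash
cat >> h.py <<'E'
SL={'n':(.6645,.0665),'w1':(.6602,.0167),'w2':(.6559,-.0331)}; PY=-100.5; HY=175.1
def blank(p,q,op=.4):
    move_ptp([*p,.2],[180,0,PY]); grip(op,40); servo_line([*p,.085],feed=.2); grip(0); print('grip',sense()['gripper_width'],sense()['grasp_force'])
    servo_line([*p,.23],feed=.25); print('held',sense()['gripper_width'])
    move_ptp([*q,.23],[180,0,HY]); servo_line([*q,.15],feed=.2); f0=sense()['ft_force']
    hit=servo_line([*q,.092],feed=.04,threshold=8); s=sense(); print('hit',hit,s['position'],s['ft_force']-f0,s['time'])
E
python3 - <<'E'
from h import *
blank((.5500,.3110),SL['w2'])
E
```

```text
grip 0.14495955268615737 40.171714425086975
held 0.14314068753876222
hit True [ 0.6556607  -0.0328555   0.09684087] [-1.03658371  1.1667322   5.25660303] 16.4583
```

```bash
cat >> h.py <<'E'
def rel(q):
    h=servo_line([*q,.0945],feed=.02,threshold=10); print('press',h,sense()['position'],sense()['ft_force']); grip(.32); servo_line([*q,.23],feed=.25)
E
python3 - <<'E'
from h import *
rel(SL['w2'])
blank((.4998,.3191),SL['n'])
rel(SL['n'])
blank((.4513,.3281),SL['w1'])
rel(SL['w1'])
move_ptp([.62,.0,.33],[180,0,HY]); s=snap('wrist','chk1')
E
```

```text
press False [ 0.65592777 -0.03289451  0.09688196] [-5.22124653  1.02469973 11.6489739 ]
grip 0.07303683643575588 40.472429394721985
held 0.07192987728575716
hit True [0.66425077 0.06664794 0.09669266] [-1.08542309  0.88511331  3.79923472] 24.0917
press False [0.6645226  0.06670895 0.09669377] [-5.64768826  0.54650553 10.64006404]
grip 0.14635928021682856 40.360509753227234
held 0.14244582057444116
hit True [0.65996284 0.01690443 0.09664214] [0.18213172 0.51242127 6.64672554] 31.8167
press False [0.66045977 0.01691509 0.09668096] [-4.0111632   0.62679288 10.16200423]
```

View pics/chk1.png

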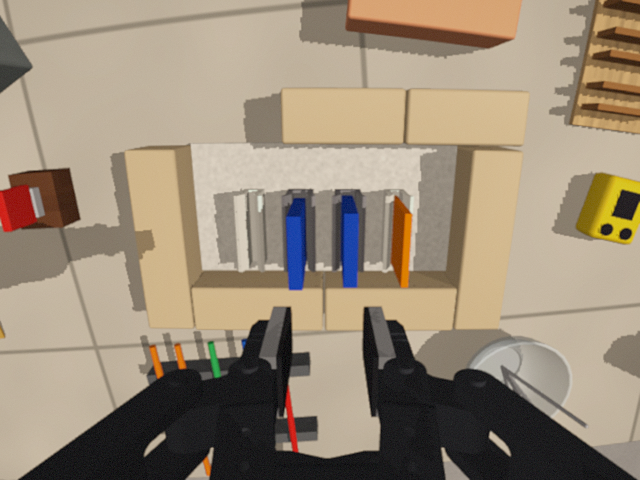

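All three blanks are upright and seated at the same height. Now the brick and the wall end.

```bash
python3 - <<'E'
from h import *
move_ptp([.575,.01,.28],[180,0,HY]); s=snap('wrist','bw'); print(np.array(s['T'])[:3,3])
u0,v0=map(int,proj(s,[.49,.02,.06])); print([proj(s,p).round() for p in ([.43,.06,.06],[.54,-.037,.06])])
crop('bw',160,0,520,240,2.2,'bwc')
E
```

```text
[0.49565523 0.01589329 0.39889516]
[array([378.,  20.]), array([267., 177.])]
```

View pics/bwc.png

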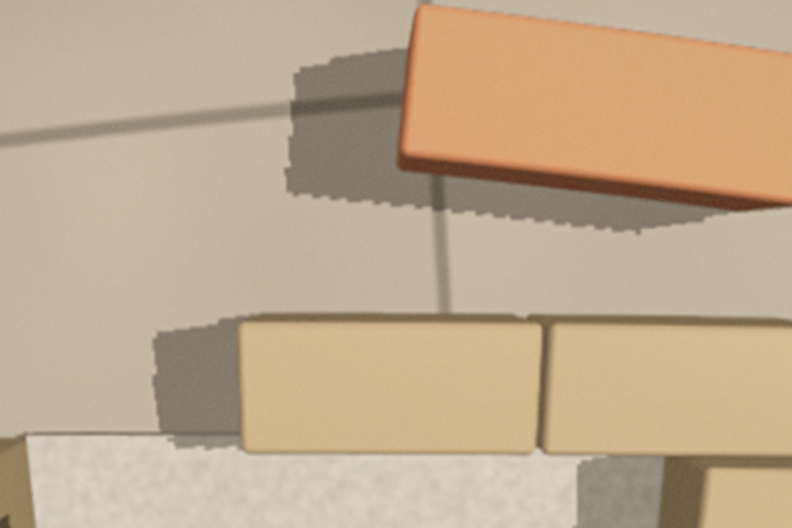

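```bash
cat >> h.py <<'E'
ang=lambda d: np.degrees(np.arctan2(d[1],d[0]))
E
python3 - <<'E'
from h import *
s=load('bw'); g=lambda u,v,z=.06: at(s,160+u/2.2,v/2.2,z)[:2]
A,B,C,D=g(416,6),g(402,156),g(790,54),g(790,202); e=(A+B)/2
print('brick',A,B,np.linalg.norm(A-B),ang(C-A),ang(D-B),ang(A-B)); d=C-A; d=d/np.linalg.norm(d); d2=D-B;d2/=np.linalg.norm(d2); d=d+d2; d/=np.linalg.norm(d); print('centre',e+.075*d,ang(d))
A,B,C,D=g(240,322),g(243,452),g(533,453),g(541,322); print('wall',A,B,np.linalg.norm(A-B),(A+B)/2,ang(C-B),ang(D-A)); w=np.array([np.cos(np.radians(85.1)),np.sin(np.radians(85.1))]); print('goal',(A+B)/2-.075*w)
print('side',g(25,437),'side expect 3mm behind brick')
E
```

```text
brick [0.4163 0.0393] [0.464  0.0309] 0.04843397567823647 79.53411145445958 79.52340191626121 170.01257842498646
centre [0.45378065 0.10885097] 79.52875668536039
wall [ 0.5158 -0.0326] [ 0.5641 -0.0375] 0.048547914476319176 [ 0.53995 -0.03505] 84.86651903864667 85.11125855279931
goal [ 0.53354373 -0.1097759 ]
side [ 0.5508 -0.1202] side expect 3mm behind brick
```

The brick's near end is at crop (416,6)-(402,156) and the wall end at (240,322)-(243,452). The brick has shifted about 5 cm from its position in the first picture, and its width of 48.4 mm against 50 is plausible. Grasp and place.

```bash
python3 - <<'E'
from h import *
p=(.4538,.1089); Y=79.5
move_ptp([*p,.16],[180,0,Y]); grip(1.0,60); print(servo_line([*p,.038],feed=.15,threshold=12)); grip(0); print(sense()['gripper_width'],sense()['grasp_force'],sense()['position'])
servo_line([*p,.17],feed=.2); print(sense()['gripper_width'])
w=np.array([np.cos(np.radians(85.0)),np.sin(np.radians(85.0))]); gl=np.array([.5335,-.1098]); a=gl-.02*w
move_ptp([*a,.17],[180,0,85.0]); servo_line([*a,.075],feed=.15)
print('down',servo_line([*a,.036],feed=.04,threshold=6),sense()['position'],sense()['ft_force'],sense()['time'])
s=snap('wrist','br1')
E
```

```text
False
0.5749045379760844 63.10089468955994 [0.45429656 0.10907149 0.03881321]
0.5811474518914305
down True [ 0.53054564 -0.12580363  0.07207629] [ 0.09812001  1.84929429 -1.56104256] 40.525
```

View pics/br1.png

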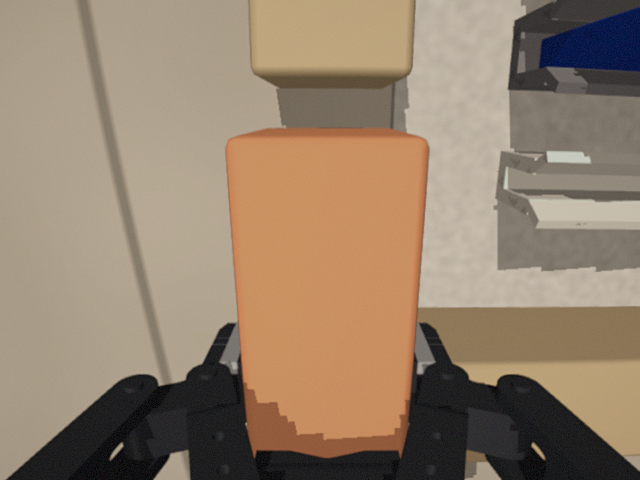

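The brick hangs in line with the wall: brick top edge (228..428, 145), wall end (252..412, 72). The descent stopped early, probably a false trigger, so I'll check the alignment numerically and carry on.

```bash
python3 - <<'E'
from h import *
s=load('br1'); print(sense()['position'],sense()['ft_force'])
zb=.060+.072-.0388
A,B=at(s,229,147,zb),at(s,427,147,zb); C,D=at(s,252,72,.06),at(s,412,72,.06)
print('brick end',A,B,np.linalg.norm(A-B)); print('wall end',C,D,np.linalg.norm(C-D))
w=np.array([np.cos(np.radians(85)),np.sin(np.radians(85))]); n=np.array([w[1],-w[0]])
bm=((A+B)/2)[:2]; wm=((C+D)/2)[:2]; print('across',(bm-wm)@n,'gap',(wm-bm)@w)
E
```

```text
[ 0.53041049 -0.12583451  0.07190019] [ 1.95059753  2.03056299 -0.72469549]
brick end [ 0.5139 -0.0535  0.0932] [ 0.5612 -0.0575  0.0932] 0.04746883187945539
wall end [ 0.5161 -0.0335  0.06  ] [ 0.5647 -0.0376  0.06  ] 0.048772635770480945
across -0.001100397821745714 gap 0.020122478093761154
```

```bash
python3 - <<'E'
from h import *
w=np.array([np.cos(np.radians(85)),np.sin(np.radians(85))]); n=np.array([w[1],-w[0]])
gl=np.array([.5335,-.1098]); a=gl-.02*w+.001*n
servo_line([*a,.072],feed=.05); print(sense()['position'])
print('down',servo_line([*a,.0395],feed=.05,threshold=15),sense()['position'],sense()['ft_force'])
b=a+.035*w
print('slide',servo_line([*b,.0395],feed=.02,threshold=12),sense()['position'],sense()['ft_force'],sense()['time'],sense()['gripper_width'])
s=snap('wrist','br2')
E
```

```text
[ 0.53177746 -0.1264119   0.07164572]
down True [ 0.5330789  -0.12572195  0.0471941 ] [ 0.61777223  0.31613488 -3.06140956]
slide True [ 0.53401343 -0.11135746  0.04286787] [ 0.2928708  -1.91344076 -2.31933829] 42.2667 0.5798720173863184
```

View pics/br2.png

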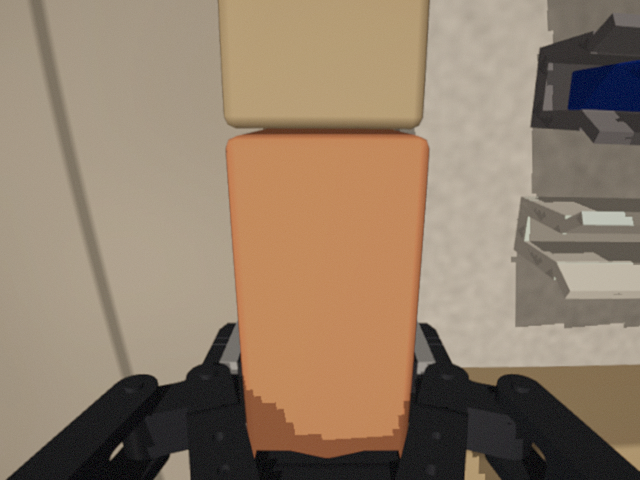

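```bash
python3 - <<'E'
from h import *
w=np.array([np.cos(np.radians(85)),np.sin(np.radians(85))]); 
p=sense()['position'][:2]; q=p-.002*w
servo_line([*q,.0395],feed=.02); print(sense()['position'],sense()['ft_force'])
t0=p
for k in range(1,9):
    f0=sense()['ft_force']; servo_line([*(p+(.002*k)*w),.0390],feed=.01); s=sense(); f=s['ft_force']@np.array([*w,0]); print(k,s['position'].round(4),round(f,1),s['ft_force'].round(1))
    if f<-9: break
print(s['time'])
E
```

```text
[ 0.53363017 -0.11328931  0.03944957] [-0.07061645  0.09727729 -0.05332747]
1 [ 0.5338 -0.1111  0.0393] -8.5 [-1.5 -8.4  1.2]
2 [ 0.5337 -0.1109  0.0396] -15.2 [ -3.8 -14.9   2.5]
43.5333
```

```bash
python3 - <<'E'
from h import *
s=snap('wrist','br3'); w=snap('scene','sc3')
a=cv2.resize(cv2.imread('pics/br3.png')[60:220,160:480],None,fx=1.25*2,fy=1.25*2,interpolation=cv2.INTER_CUBIC)[:, :800]
u,v=map(int,proj(w,[.54,-.08,.05])); print(u,v)
b=cv2.resize(cv2.imread('pics/sc3.png')[v-35:v+35,u-140:u+140],(800,200),interpolation=cv2.INTER_CUBIC)
cv2.imwrite('pics/m3.png',np.vstack([a,b])); print(a.shape)
E
```

```text
267 255
(400, 800, 3)
```

View pics/m3.png

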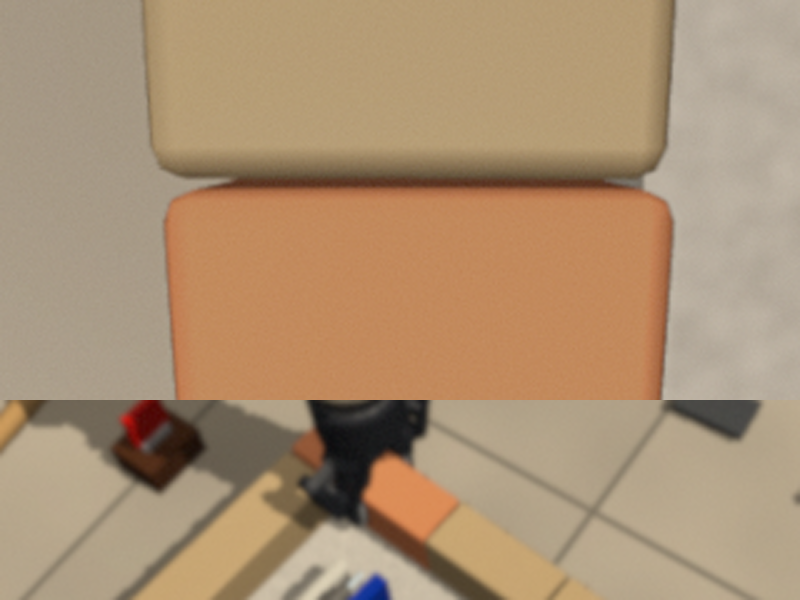

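It is butted, with the rounded edges touching, and within about 1 mm of line. Release, then look at the key and the switch.

```bash
python3 - <<'E'
from h import *
w=np.array([np.cos(np.radians(85)),np.sin(np.radians(85))]); n=np.array([w[1],-w[0]])
p=np.array([.5337,-.1110])
servo_line([*(p+.001*w-.0006*n),.0388],feed=.02); print(sense()['ft_force'].round(1),sense()['position'])
grip(.85); p=sense()['position'][:2]; servo_line([*p,.2],feed=.2)
ims=[]
for n_,x,y,X,Y,z in [('key',.51,-.307,.59,-.307,.08),('plug',.35,-.374,.427,-.374,.094)]:
    move_ptp([x,y,.24],[180,0,-5]); s=snap('wrist',n_); u,v=map(int,proj(s,[X,Y,z])); print(n_,u,v,np.array(s['T'])[:3,3],sense()['time'])
    h=70 if n_=='key' else 100; v=max(v,h);im=cv2.imread(f'pics/{n_}.png')[v-h:v+h,u-h:u+h]; ims.append(cv2.resize(im,(400,400),interpolation=cv2.INTER_CUBIC)); print('crop',u-h,v-h,400/2/h)
cv2.imwrite('pics/m4.png',np.hstack(ims))
E
```

```text
[ 0.  -6.4  0.9] [ 0.53335531 -0.11106866  0.03909511]
key 316 113 [ 0.58983249 -0.31457271  0.36026723] 46.425
crop 246 43 2.857142857142857
plug 315 120 [ 0.4303368  -0.38182202  0.3615723 ] 47.2
crop 215 20 2.0
```

View pics/m4.png

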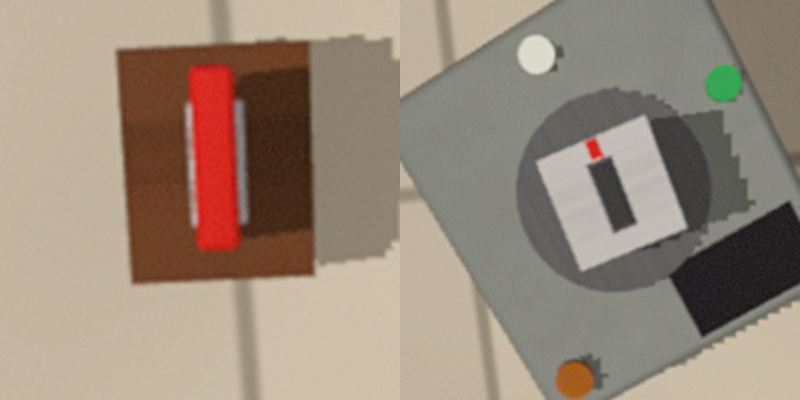

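Key bow top corners are at panel (189,67),(232,65),(240,248),(198,250). Slot corners are at (587,163),(608,157),(636,225),(613,232). Plug corners are at (537,161),(645,116),(687,228),(581,271), with the mark up-left at (594,149).

```bash
python3 - <<'E'
from h import *
s=load('key'); K=np.array([at(s,246+u/2.857,43+v/2.857,.084)[:2] for u,v in [(189,67),(232,65),(240,248),(198,250)]])
d=(K[0]+K[1]-K[2]-K[3])/2; print('key',K.mean(0),np.linalg.norm(d),ang(d),np.linalg.norm(K[0]-K[1]))
B=np.array([at(s,246+u/2.857,43+v/2.857,.034)[:2] for u,v in [(117,49),(310,41),(314,274),(132,283)]]); d=(B[0]+B[1]-B[2]-B[3])/2; print('block',B.mean(0),np.linalg.norm(d),ang(d),np.linalg.norm(B[0]-B[1]))
s=load('plug'); P=lambda L:np.array([at(s,215+(u-400)/2,20+v/2,.094)[:2] for u,v in L])
A=P([(587,163),(608,157),(636,225),(613,232)]); d=(A[0]+A[1]-A[2]-A[3])/2; print('slot',A.mean(0),np.linalg.norm(d),ang(d),np.linalg.norm(A[0]-A[1]))
A=P([(537,161),(645,116),(687,228),(581,271)]); d=(A[0]+A[1]-A[2]-A[3])/2; e=A[0]+A[3]-A[1]-A[2]; print('plug',A.mean(0),np.linalg.norm(d),ang(d),ang(e)-90)
m=P([(594,149)])[0]; print('mark',ang(m-A.mean(0)))
D=np.array([at(s,215+(u-400)/2,20+v/2,.06)[:2] for u,v in [(537,55),(723,83)]])-A.mean(0); print('dots',ang(D[0]),ang(D[1]))
for X,Y,yw in [(.59,-.31,85),(.425,-.375,110),(.425,-.375,30),(.425,-.375,-70),(.425,-.375,-150)]: print(yw,ik([X,Y,.2],[180,0,yw]))
E
```

```text
key [ 0.5987   -0.311175] 0.039134799092367875 -2.4164188849763693 0.009413288479590933
block [ 0.59895 -0.3113 ] 0.05906640331017281 -2.7170831345057422 0.04966296406780412
slot [ 0.4285  -0.37745] 0.022269710370815304 16.970319017716754 0.006691038783328034
plug [ 0.428375 -0.3779  ] 0.036052635132539194 16.600301036163952 16.546760816181063
mark 17.30204259249777
dots 24.4507382895422 -50.41186915231699
85 [-27.71850163  23.0876264   11.74072904  78.65310264   0.
  67.28149837]
110 [-41.42366563  11.98889278  -3.23337148  74.77773574   0.
  28.57633437]
30 [-41.42366563  11.98889278  -3.23337148  74.77773574   0.
 108.57633437]
-70 [ -41.42366563   11.98889278   -3.23337148   74.77773574    0.
 -151.42366563]
-150 [-41.42366563  11.98889278  -3.23337148  74.77773574   0.
 -71.42366563]
```

```bash
python3 - <<'E'
from h import *
k=(.5988,-.3112); c=(.4284,-.3777)
move_ptp([*k,.16],[180,0,177.5]); grip(.4,50); servo_line([*k,.071],feed=.15); grip(0); print(sense()['gripper_width'],sense()['grasp_force'],sense()['position'])
servo_line([*k,.22],feed=.15); print('held',sense()['gripper_width'])
move_ptp([*c,.22],[180,0,-163.2]); servo_line([*c,.17],feed=.1)
s=snap('wrist','kp'); print(sense()['position'],sense()['time'])
for i in range(4):
    h=servo_line([*c,.130],feed=.03,threshold=8); s=sense(); print(h,s['position'],s['ft_force'].round(1),s['ft_torque'].round(2))
    if s['ft_force'][2]>5 or not h: break
E
```

```text
0.10770642120893391 52.83665657043457 [ 0.59958651 -0.31155723  0.07245122]
held 0.11088579036702188
[ 0.42901618 -0.37779712  0.17060785] 53.7417
True [ 0.42837498 -0.37762443  0.13239553] [0.3 0.9 5.5] [0.09 0.09 0.02]
```

The key is fully in: z .1324 against .1325 expected. Turn it.

```bash
python3 - <<'E'
from h import *
c=(.4284,-.3777)
t0=None
for y in [190,180,170,160,150,140,134,131,129,127,125,123,121,119,117,115]:
    servo_line([*c,.1322],[180,0,y if y<=180 else y-360],feed=.03); s=sense(); t=s['ft_torque']; t0=t if t0 is None else t0
    print(y,s['eef_rot'][2].round(1),t.round(2),s['ft_force'].round(1))
    if y<132 and abs(t[2])>.45: break
print(s['time'],s['position'])
E
```

```text
190 -169.8 [ 1.03  0.06 -0.  ] [0.8 4.7 4.2]
180 -179.7 [1.24 0.04 0.04] [0.6 5.2 4.9]
170 170.3 [ 1.18  0.07 -0.02] [-0.3  5.5  4.8]
160 160.3 [1.25 0.1  0.01] [-0.5  5.   5.2]
150 150.3 [1.17 0.16 0.  ] [-0.7  5.4  5.1]
140 140.3 [1.1  0.14 0.01] [0.  5.2 4.9]
134 134.2 [ 1.    0.07 -0.05] [-1.   5.   6.1]
131 131.2 [0.98 0.03 0.05] [-0.4  4.3  4.8]
129 129.2 [ 0.94  0.07 -0.02] [-0.   3.9  5.9]
127 127.2 [0.89 0.02 0.01] [0.1 4.2 5.2]
125 125.2 [ 0.86  0.03 -0.02] [-0.2  3.9  5.4]
123 123.2 [ 0.9   0.02 -0.02] [-0.6  3.8  5.2]
121 121.2 [0.81 0.02 0.04] [0.  3.  5.1]
119 119.2 [0.8  0.11 0.28] [-0.3  3.8  4.4]
117 117.2 [0.73 0.08 0.66] [-1.   2.2  5.2]
59.0417 [ 0.42854399 -0.37792173  0.13241359]
```

Stop reached. Release, retreat, and verify the key and the brick.

```bash
python3 - <<'E'
from h import *
c=(.4284,-.3777)
servo_line([*c,.1322],[180,0,119],feed=.03); print(sense()['ft_torque'].round(2))
grip(.4); servo_line([*c,.25],feed=.15)
move_ptp([.36,-.374,.28],[180,0,-5]); s=snap('wrist','fk')
u,v=map(int,proj(s,[.4284,-.3777,.1])); v=max(v,80); a=cv2.resize(cv2.imread('pics/fk.png')[v-80:v+80,u-80:u+80],(400,400),interpolation=cv2.INTER_CUBIC)
move_ptp([.50,-.08,.33],[180,0,-5]); s=snap('wrist','fh')
b=cv2.resize(cv2.imread('pics/fh.png')[0:320,160:480],(400,400),interpolation=cv2.INTER_AREA)
cv2.imwrite('pics/m5.png',np.hstack([a,b])); print(sense()['time'])
E
```

```text
[0.76 0.05 0.33]
63.7417
```

View pics/m5.png

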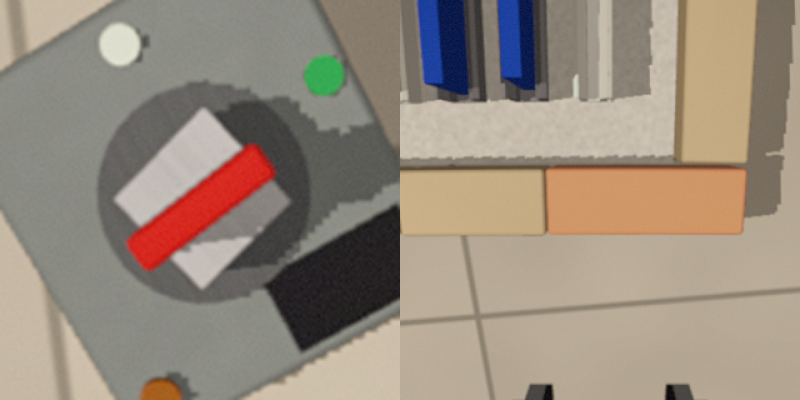

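The plug is turned to the green dot with the key in it. The brick is flush and in line, and the blanks stand.

```bash
python3 -c "
from h import *
print(hand_in())"
```

```text
the job is handed in; nothing more can be done
None
```

The job is handed in at about 64 s: all three blanks present stand seated in slots that fit them, the brick closes the front wall flush and in line (within about 1 mm), and the key is fully in and turned to on.

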